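# Close the mini washer and hold its dial on spin

## Task

Get the little bucket washer spinning: put the blue lid with the white knob on the white tub and press it down until it is seated fully home and level all round. Only then turn the spring-return dial on the grey pod clockwise (seen from above), past its first two clicks to the third, the red dot, and finish while still holding it there against its spring: do not let go at the end. Leave the other things on the ledge where they are.

Things in the scene. Friction and masses are not known exactly. Their poses are not given: they have to be found in the camera images.
- lid_knob (a point): Centre, half-way up, of the white knob on the loose blue lid: an upright cylinder 33 mm across, 36 mm tall, on the lid's axis; the plate's top is 18 mm below this point. Lid: 187 mm across, about 0.16 kg, plate 5 mm thick, below it a skirt 22 mm deep, 177 mm inside diameter. It starts standing on its skirt on the ledge, this point 45 mm up. z up.
- lid_under (a point): Centre of the underside of the lid's plate, 23 mm below lid_knob. When the lid is home this point coincides with tub_rim.
- tub_rim (a point): Centre of the mouth of the white tub at rim height, 160 mm above the ledge. Rim 169 mm outside diameter: the lid's skirt goes round it with 4 mm to spare. Four grey sprung nubs outside, 12 mm below the rim, stop the lid about 10 mm short of home; a straight push of some 6 to 14 N drives it past them, and their friction keeps it down.
- dial_grip (a point): Point on the dial's upright axis, 195 mm above the ledge, 30 mm above the pod's flat top. The dial is a black disc 62 mm across, 8 mm thick, with a white bar grip on it 66 mm long, 14 mm wide, 36 mm tall (top 14 mm above this point, foot 22 mm below). x points along the bar to its red pointer end, y across it, z up; the frame turns with the dial.
- dial (a joint): Dial angle in rad, 0 at rest, growing clockwise from above. Ridges felt at 0.2, 0.6, 1.0 lead to setting 1 at 0.4, 2 at 0.8, 3 at 1.2; stop at 1.35. Small black dots on the pod mark rest, 1 and 2, a larger red dot 3. A spring returns it to 0 from everywhere when let go: 0.04 N m at rest, 0.14 N m at setting 3, plus about 0.03 N m over a ridge.
- soap_dish: White ceramic soap dish with a pink soap, 120 x 85 x 32 mm, origin under its centre. Not to be moved.
- comb: Wooden comb lying flat, 160 mm long, 47 mm wide, 6 mm thick. Not to be moved.
- soap_bottle: Green plastic bottle, 60 mm diameter, 170 mm tall, standing, origin under its centre. Not to be moved.
- scrub_brush: Wooden scrubbing brush lying bristles down, 150 x 55 x 38 mm, origin under its centre. Not to be moved.
- tumbler: Steel tumbler, 76 mm diameter, 100 mm tall, standing, origin under its centre. Not to be moved.
- washer: The fixed mini washer, origin under the tub's centre on the ledge; its place and yaw vary. The grey pod (104 mm square, 165 mm tall) that carries the dial is centred 165 mm along its -y from the tub's axis; the tub is 169 mm across.
Things that resemble listed ones, but are neither listed nor needed, are in the scene too. Of the things like the part that bears lid_knob, leave any that is brown or turquoise; of the rest the larger one is meant.

How it is judged:
By the outcome, as a careful person would: the job done as asked, in the order asked, and still so for the second after the job is handed in, while the arm keeps its last pose, push and grip.
It also fails if it takes over 58 s, if anything falls off the work surface, if the arm or the gripper's body presses on something with over 40 N, if the wrist force passes 120 N, or if a joint passes its speed limit or range.

## Robot

A 6-joint arm with a two-finger parallel gripper is mounted at the origin on the work surface. World frame = base frame: x ahead of the robot, y to its left, z up, the work surface at z = 0. Lengths are in m, angles in rad, forces in N, time in s.
With the tool pointing down it reaches from about 0.4 to 0.825 m from the base axis. Payload 7 kg.
Tool frame: the origin (TCP) lies on the centre line of the jaws, within the pads' length; the fingertips stand 22 mm ahead of it and the grasp point (between the pads) lies 3 mm ahead of it; z points along the fingers, y is the line along which they close (so a half turn about z gives the same grasp; the last joint's range is limited). The gripper opens to 88 mm and grips with 3 to 60 N. Pads are 19 mm wide; open, the fingers measure 130 mm over their backs; the gripper's body (78 mm by 193 mm) begins 47 mm behind the grasp point.
Start: joints at [-1.056, 0.359, 0.012, 0, -1.224, -0.288], TCP at [0.152, -0.658, 0.249] pointing down, gripper open.
Joint ranges: [-3.07, 3.07], [-1.43, 2.12], [-1.02, 1.25], [-3.03, 1.67], [-3.05, -0], [-3.03, 3.03]. Speed limits (rad/s): [2.39, 2.39, 3.01, 3.14, 3.14, 3.14].

## Interface

Orientations are given as [roll, pitch, yaw] about the fixed x, y, z axes, in that order (R = Rz(yaw) Ry(pitch) Rx(roll)).
In Python, from station import monitor, viewer, order gives the robot as it stands. The module is installed in compiled form; this text tells all that it offers.
- The arm moves only by the tool servo_tool, never from a script. Its argument "targets" is a list of rows, each an object with "angular": the turn, a rotation vector about the tool's x, y, z in degrees, a list of three; "xyz": the shift along the tool's x, y, z in cm, a list of three; "claw": the finger opening in cm, from 0 to 8.76. A call has 1 to 20 rows; each row shifts and turns the commanded pose from where the row before left it, along the tool's axes as they then stand; what a row does not reach is not made up. A row lasts 1/10 s, in which the tool goes at most 50 mm and 8.59 degrees, less where a joint would pass 70% of its speed; a pose out of reach is approached as far as the arm can. A call is refused whole if a number of a shift passes 5 or a number of a turn 8.59, either way. A call with a gripper value outside its range is refused whole. The fingers move at their own pace and stop on an object; "force" is the grip in N (left out, the last holds). Time passes only in rows, so rows that do not move let the fingers close. It gives the time, the measured TCP pose, the force, the opening and the grip force at its end, in the units of the state.
- monitor.get_state(): the state, without advancing time (a new reading comes with each control period).
- viewer.grab_frame(name): name is "scene" or "top" or "wrist"; returns a dict with "color" (400x640x3 uint8, blue, green, red), "fovy" (degrees; the focal length in pixels is half the picture's height over the tangent of half this angle, whatever the lens; pixels are square), "cx", "cy" (the principal point, pixels), "R" (3x3) and "t" (3): a world point X has camera coordinates R X + t. Camera axes: x right, y down, z forward; pixel columns grow to the right and rows downward; lengths in m; the calibration is good to about 2 mm. The wrist camera is an equidistant fisheye: a pixel r from the principal point sees the ray r / f radians off the axis. A picture is of the moment at which its call begins. There is no depth.
- order.job_done(): hands the job in; it is judged then, once.
The state is a dict: "t": time; "q": joint angles; "qd": joint speeds; "joint_efforts": joint torques, N m; "eef_pos": TCP position; "ee_rot": TCP orientation; "force": force on the tool from outside, world axes, zero at the start; "moment": the same for the moment, N m; "width": finger opening in m; "gripper_force": force on a finger pad.
Only numpy, scipy, OpenCV 4.12 (cv2) and the standard library are available. Lean on these libraries where they do the work, as an engineer would, in place of code of your own. Each camera call takes 0.05 s, during which the arm holds its last target. There are 200 camera calls.

## Working session

There is one attempt and no reset: what is moved stays moved. The work goes in short steps, Python scripts to look and compute and a tool call to move; the robot and the scene stay as the last step left them, time stands still between calls to the robot, and variables do not carry over. Pictures are saved under pics/ and viewed, at most 10 in all, crops included, and the job is handed in when it is done.

Besides the shell and the picture viewer there is one more tool, called after "Call:" as name(argument=value, ...) on one line, values as JSON. servo_tool: Moves the arm, as the interface text tells. Its arguments: {"type":"object","properties":{"targets":{"type":"array"},"force":{"type":"number"}},"required":["targets"]}

```bash
mkdir -p pics; cat > h.py <<'E'
import numpy as np, cv2, pickle
from station import monitor, viewer, order
def grab(n,save=None):
    f=viewer.grab_frame(n)
    if save: cv2.imwrite('pics/'+save+'.png',f['color']); pickle.dump(f,open('pics/'+save+'.pkl','wb'))
    return f
def foc(f): return 200/np.tan(np.radians(f['fovy'])/2)
def ray(f,u,v,z,fish=False):
    """world point on plane z"""
    F=foc(f); a=np.array([(u-f['cx'])/F,(v-f['cy'])/F])
    if fish:
        r=np.linalg.norm(a); d=np.array([*(a/r*np.sin(r)),np.cos(r)]) if r>0 else np.array([0,0,1.])
    else: d=np.array([*a,1])
    R=np.array(f['R']); c=-R.T@f['t']; w=R.T@d
    return c+w*(z-c[2])/w[2]
def proj(f,X,fish=False):
    p=np.array(f['R'])@X+f['t']; F=foc(f)
    if fish:
        r=np.hypot(p[0],p[1]); th=np.arctan2(r,p[2]); return np.array([f['cx'],f['cy']])+F*th*p[:2]/max(r,1e-9)
    return np.array([f['cx'],f['cy']])+F*p[:2]/p[2]
E
python3 - <<'E'
from h import *
for n in ['scene','top','wrist']:
    f=grab(n,n+'0'); print(n,f['fovy'],f['cx'],f['cy'],(-np.array(f['R']).T@f['t']).round(3))
print(monitor.get_state())
E
```

```text
scene 54.792573926677484 318.395043550896 202.2141010631133 [1.309 0.116 0.917]
top 48.40077438618113 313.75326027611464 199.43804671929718 [0.406 0.065 1.758]
wrist 65.70646984690485 324.4133053312792 204.481188739644 [ 0.087 -0.673  0.385]
{'t': 0.15, 'q': array([-1.05587657e+00,  3.59242048e-01,  1.12605919e-02, -2.27250050e-04,
       -1.22408705e+00, -2.88075985e-01]), 'qd': array([-8.46727970e-04, -1.31138439e-03,  2.53038335e-03,  1.65983800e-03,
       -2.34207735e-05,  9.67104489e-04]), 'joint_efforts': array([-3.76906655e-04, -5.83276534e+01,  2.93291098e+01,  7.00124100e+00,
        8.83899367e-03, -1.22455472e-04]), 'eef_pos': array([ 0.1516859 , -0.65738889,  0.24782628]), 'ee_rot': array([ 3.14031219e+00, -1.56613023e-04, -2.91482614e+00]), 'force': array([ 0.81230628,  0.74181489, -0.1920534 ]), 'moment': array([ 0.0021903 , -0.00409725, -0.02650029]), 'gripper_force': 0.0, 'width': 0.08755890906763175}
```

View pics/top0.png

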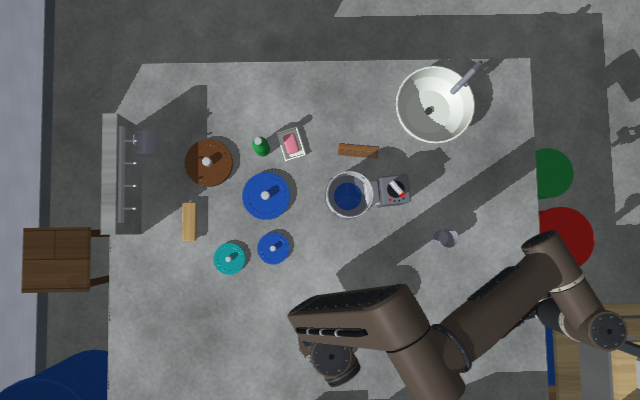

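View pics/scene0.png

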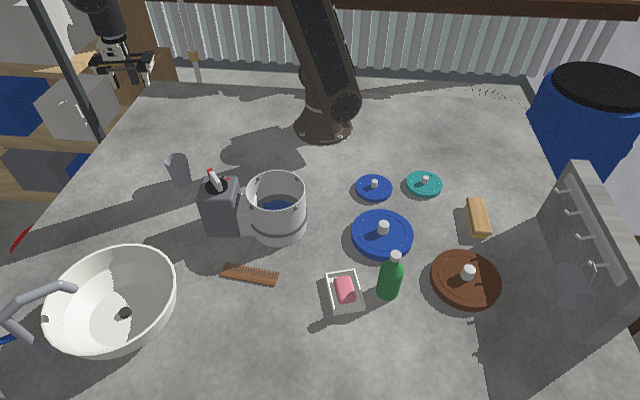

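The top picture shows four lids: brown (208,162), turquoise (229,258), small blue (274,247) and large blue (267,195). With brown and turquoise ruled out, the larger blue one at (267,195) is meant. The tub is at (350,195) and the pod with the dial at (395,190). I'll confirm and measure these in one crop.

```bash
python3 - <<'E'
from h import *
f=pickle.load(open('pics/top0.pkl','rb')); s=pickle.load(open('pics/scene0.pkl','rb'))
def blobs(f,m,amin):
    n,l,st,c=cv2.connectedComponentsWithStats(m.astype(np.uint8)); return [(i,st[i],c[i],l==i) for i in range(1,n) if st[i][4]>amin]
for nm,g in (('top',f),('scene',s)):
    im=g['color']; hsv=cv2.cvtColor(im,cv2.COLOR_BGR2HSV)
    m=(hsv[...,0]>105)&(hsv[...,0]<125)&(hsv[...,1]>150)
    for i,st,c,mm in blobs(g,m,300):
        cn=max(cv2.findContours(mm.astype(np.uint8),0,1)[0],key=cv2.contourArea)
        h=cv2.convexHull(cn)[:,0].astype(float); P=np.array([ray(g,u,v,0.025)[:2] for u,v in h])
        (cx,cy),r=cv2.minEnclosingCircle(P.astype(np.float32)); e=cv2.fitEllipse(P.astype(np.float32))
        print(nm,st,'circ',round(cx,4),round(cy,4),'D',round(2*r,4),'ell',np.round(e[0],4),np.round(e[1],4))
    R=np.array(g['R']); 
    m=(hsv[...,0]<8)|(hsv[...,0]>172); m&=(hsv[...,1]>140)&(hsv[...,2]>80)
    for i,st,c,mm in blobs(g,m,2): print(nm,'red',st,c.round(1),ray(g,*c,0.165).round(3),ray(g,*c,0.2).round(3))
for u,v in [(265,195)]: print('knob',ray(f,u,v,.063))
print('tub',ray(f,350,195,.16)); print('dial',ray(f,395,190,.2))
a=cv2.resize(f['color'][140:230,220:440],(790,323),interpolation=cv2.INTER_CUBIC)
b=cv2.resize(s['color'][150:260,180:440],(790,334)[:2],interpolation=cv2.INTER_CUBIC)[:270]
cv2.imwrite('pics/c1.png',np.vstack([a,b]))
E
```

```text
top [ 243  172   47   48 1679] circ 0.5534 0.2312 D 0.1852 ell [0.5533 0.231 ] [0.1836 0.184 ]
top [334 183  27  27 583] circ 0.546 -0.0879 D 0.1069 ell [ 0.5462 -0.088 ] [0.1055 0.1062]
top [258 232  31  32 752] circ 0.3494 0.205 D 0.1225 ell [0.3496 0.2052] [0.1209 0.1219]
top [546 327   9  58 366] circ -0.08 -0.8497 D 0.2147 ell [-0.0888 -0.849 ] [0.0303 0.2601]
top [   0  350  108   50 3559] circ -0.117 1.0349 D 0.4296 ell [-0.1736  1.018 ] [0.2387 0.5182]
top red [398 192   8   5  21] [401.7 194.3] [ 0.537 -0.272  0.165] [ 0.534 -0.264  0.2  ]
top red [389 199   3   2   5] [389.8 199.4] [ 0.519 -0.228  0.165] [ 0.517 -0.222  0.2  ]
top red [ 539  207   55   59 1833] [569.7 230.3] [ 0.397 -0.873  0.165] [ 0.397 -0.852  0.2  ]
scene [ 526   69  114  114 5612] circ -0.1514 0.951 D 0.8502 ell [-0.2174  1.0867] [0.4039 1.0656]
scene [   0   76   50   60 2076] circ 0.005 -1.3266 D 0.5868 ell [-0.0126 -1.3164] [0.2738 0.5691]
scene [356 174  36  26 595] circ 0.3599 0.2076 D 0.1249 ell [0.3593 0.2065] [0.1192 0.1219]
scene [ 352  209   62   48 1913] circ 0.5567 0.2349 D 0.1917 ell [0.5542 0.2331] [0.1819 0.1867]
scene red [207 168   5   4  14] [209.  169.5] [ 0.488 -0.29   0.165] [ 0.526 -0.271  0.2  ]
scene red [226 178   3   2   6] [227.  178.5] [ 0.521 -0.227  0.165] [ 0.557 -0.211  0.2  ]
scene red [ 10 225  23  28 114] [ 19.2 238.4] [ 0.789 -0.68   0.165] [ 0.814 -0.643  0.2  ]
knob [0.55183438 0.22995738 0.063     ]
tub [ 0.53814815 -0.08578405  0.16      ]
dial [ 0.54975287 -0.24117681  0.2       ]
```

View pics/c1.png

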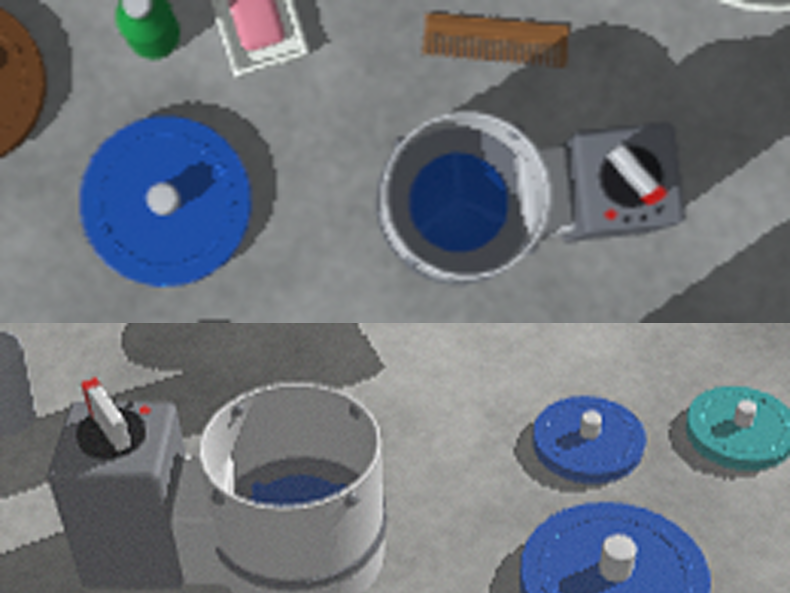

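The crop confirms it: the large blue lid is 185 mm across, at about (0.553, 0.231). The tub is empty, and the pointer end of the dial (the red end) is to the lower right. I'll move via the washer and take a wrist look there.

Call:
servo_tool(targets=[{"angular":[0,0,6.5],"xyz":[0,0,-2.5],"claw":8.7},{"angular":[0,0,6.5],"xyz":[0,0,-2.5],"claw":8.7},{"angular":[0,0,0],"xyz":[-2.8,4,0],"claw":8.7},{"angular":[0,0,0],"xyz":[-2.8,4,0],"claw":8.7},{"angular":[0,0,0],"xyz":[-2.8,4,0],"claw":8.7},{"angular":[0,0,0],"xyz":[-2.8,4,0],"claw":8.7},{"angular":[0,0,0],"xyz":[-2.8,4,0],"claw":8.7},{"angular":[0,0,0],"xyz":[-2.8,4,0],"claw":8.7},{"angular":[0,0,0],"xyz":[-2.8,4,0],"claw":8.7},{"angular":[0,0,0],"xyz":[-2.8,4,0],"claw":8.7},{"angular":[0,0,0],"xyz":[-2.8,4,0],"claw":8.7},{"angular":[0,0,0],"xyz":[-2.8,4,0],"claw":8.7},{"angular":[0,0,0],"xyz":[-1.5,4,0],"claw":8.7},{"angular":[0,0,0],"xyz":[-1.5,4,0],"claw":8.7},{"angular":[0,0,0],"xyz":[0,0,0],"claw":8.7},{"angular":[0,0,0],"xyz":[0,0,0],"claw":8.7}])

```text
t: 1.75
eef_pos: [0.462, -0.1768, 0.2984]
ee_rot: [3.142, -0.0, -3.139]
force: [-0.5, 0.3, 0.7]
width: 0.087
gripper_force: 0.0
```

```bash
python3 - <<'E'
from h import *
f=grab('wrist','w1'); s=monitor.get_state(); print(s['t'],s['eef_pos'],s['ee_rot'],(-np.array(f['R']).T@f['t']).round(3), np.array(f['R'])[2].round(3))
E
```

```text
1.8 [ 0.46167017 -0.17759599  0.29844654] [-3.14155917e+00 -3.84078387e-04 -3.14060260e+00] [ 0.396 -0.178  0.435] [ 0.246 -0.    -0.969]
```

View pics/w1.png

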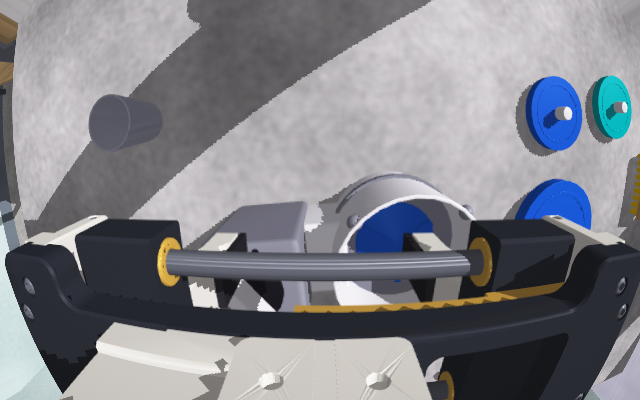

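The wrist picture shows the washer half hidden behind the gripper: tub at (390,240), pod at (270,220). So I'll rectify the first top and scene pictures at rim and bar height instead.

```bash
python3 - <<'E'
from h import *
from scipy.optimize import minimize
F={n:pickle.load(open(f'pics/{n}0.pkl','rb')) for n in('top','scene')}
def rect(f,x,y,z,h=.13,k=2000):   # up=+x, left=+y
    n=int(2*h*k); i,j=np.mgrid[:n,:n]; X=np.stack([x+h-i/k,y+h-j/k,np.full(i.shape,z)],-1)
    p=X@np.array(f['R']).T+f['t']; q=p[...,:2]/p[...,2:]*foc(f)+[f['cx'],f['cy']]
    return cv2.remap(f['color'],q.astype(np.float32),None,cv2.INTER_CUBIC)
a=np.arange(0,2*np.pi,.02)
def samp(g,c,r,z):
    X=np.stack([c[0]+r*np.cos(a),c[1]+r*np.sin(a),np.full(a.shape,z)],-1)
    p=X@np.array(g['R']).T+g['t']; q=p[:,:2]/p[:,2:]*foc(g)+[g['cx'],g['cy']]
    return cv2.remap(cv2.cvtColor(g['color'],6).astype(np.float32),q.astype(np.float32)[None],None,cv2.INTER_LINEAR)[0]
C={}
for n,g in F.items():
    cost=lambda c: -np.mean([np.mean(samp(g,c,r,.16)) for r in(.081,.0825,.084)])+.5*np.mean(samp(g,c,.089,.16))
    grid=[(cost((x,y)),x,y) for x in np.arange(.52,.56,.001) for y in np.arange(-.105,-.065,.001)]
    b=min(grid); C[n]=b[1:]; print(n,b)
rows=[]
for n,g in F.items():
    A=rect(g,.54,-.086,.16,.1); 
    c=C[n]; cv2.circle(A,(int((.086-.1-c[1]*1-.0+.0)*0+(-.086+.1-c[1])*2000),int((.64-c[0])*2000)),169,(0,255,0),1)
    B=rect(g,.55,-.245,.209,.05,4000)
    for k in range(0,400,80): B[k,::4]=B[::4,k]=(0,255,255)
    rows.append(np.hstack([cv2.resize(A,(300,300)),cv2.resize(B,(300,300))]))
cv2.imwrite('pics/r1.png',np.vstack(rows))
E
```

```text
top (np.float32(-105.853355), np.float64(0.541), np.float64(-0.08199999999999998))
scene (np.float32(-113.11896), np.float64(0.543), np.float64(-0.08199999999999998))
```

View pics/r1.png

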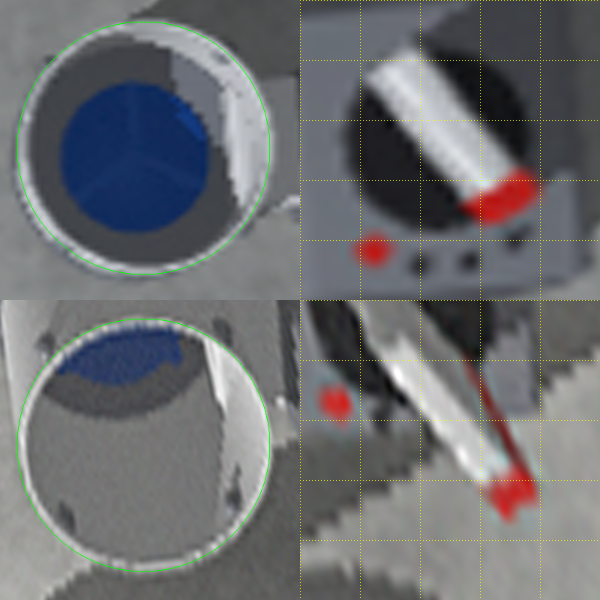

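The rectified pictures show the rim circle fitting in both views, so tub_rim is at (0.542, −0.082). The bar's midpoint is about (0.5537, −0.247), 165 mm from the tub axis as specified. The pointer heading is about −141.5°. Next is the lid at (0.5535, 0.2315).

Call:
servo_tool(targets=[{"angular":[0,0,0],"xyz":[-0.77,3.4,0],"claw":8.7},{"angular":[0,0,0],"xyz":[-0.77,3.4,0],"claw":8.7},{"angular":[0,0,0],"xyz":[-0.77,3.4,0],"claw":8.7},{"angular":[0,0,0],"xyz":[-0.77,3.4,0],"claw":8.7},{"angular":[0,0,0],"xyz":[-0.77,3.4,0],"claw":8.7},{"angular":[0,0,0],"xyz":[-0.77,3.4,0],"claw":8.7},{"angular":[0,0,0],"xyz":[-0.77,3.4,2.5],"claw":8.7},{"angular":[0,0,0],"xyz":[-0.77,3.4,2.5],"claw":8.7},{"angular":[0,0,0],"xyz":[-0.77,3.4,2.5],"claw":8.7},{"angular":[0,0,0],"xyz":[-0.77,3.4,2.5],"claw":8.7},{"angular":[0,0,0],"xyz":[-0.77,3.4,2.5],"claw":8.7},{"angular":[0,0,0],"xyz":[-0.7,3.4,2.5],"claw":8.7},{"angular":[0,0,0],"xyz":[0,0,0],"claw":8.7},{"angular":[0,0,0],"xyz":[0,0,0],"claw":8.7},{"angular":[0,0,0],"xyz":[0,0,0],"claw":8.7}])

```text
t: 3.3
eef_pos: [0.554, 0.2289, 0.1491]
ee_rot: [3.142, 0.0, 3.14]
force: [0.9, -0.6, 0.3]
width: 0.0867
gripper_force: 0.0
```

```bash
python3 - <<'E'
from h import *
f=grab('wrist','w2'); s=monitor.get_state(); print(s['t'],s['eef_pos'],s['ee_rot'])
g=cv2.cvtColor(f['color'],40); m=(g[...,0]>105)&(g[...,0]<125)&(g[...,1]>150)
print([proj(f,np.array([x,y,z]),True).round(0) for x,y,z in [(.5535,.2315,.063),(.5535,.138,.027),(.5535,.325,.027),(.46,.2315,.027)]])
E
```

```text
3.35 [0.55407749 0.22898655 0.14945846] [3.14099931e+00 9.43982044e-04 3.13990541e+00]
[array([329., 216.]), array([224., 204.]), array([432., 204.]), array([329.,  94.])]
```

View pics/w2.png

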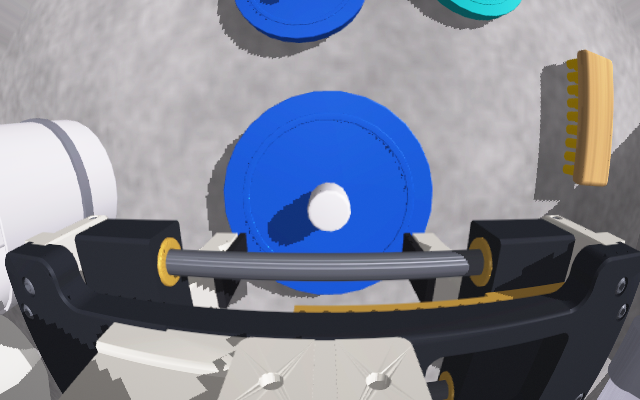

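The lid outline matches the prediction side to side (224 to 432). Its near edge and the knob suggest x is about 2 mm smaller, so I'll use (0.552, 0.2315). Descend, grip and lift.

Call:
servo_tool(targets=[{"angular":[0,0,0],"xyz":[0.2,0.25,2],"claw":8.7},{"angular":[0,0,0],"xyz":[0,0,2.5],"claw":8.7},{"angular":[0,0,0],"xyz":[0,0,2.5],"claw":8.7},{"angular":[0,0,0],"xyz":[0,0,1.6],"claw":8.7},{"angular":[0,0,0],"xyz":[0,0,1],"claw":8.7},{"angular":[0,0,0],"xyz":[0,0,0],"claw":4},{"angular":[0,0,0],"xyz":[0,0,0],"claw":2.5},{"angular":[0,0,0],"xyz":[0,0,0],"claw":2.5},{"angular":[0,0,0],"xyz":[0,0,0],"claw":2.5},{"angular":[0,0,0],"xyz":[0,0,0],"claw":2.5},{"angular":[0,0,0],"xyz":[0,0,0],"claw":2.5},{"angular":[0,0,0],"xyz":[0,0,0],"claw":2.5}], force=45)

```text
t: 4.55
eef_pos: [0.5516, 0.2328, 0.0527]
ee_rot: [3.141, 0.0, -3.142]
force: [0.7, 0.5, -0.8]
width: 0.0364
gripper_force: 0.0
```

Call:
servo_tool(targets=[{"angular":[0,0,0],"xyz":[0,0,0],"claw":2.5},{"angular":[0,0,0],"xyz":[0,0,0],"claw":2.5},{"angular":[0,0,0],"xyz":[0,0,0],"claw":2.5},{"angular":[0,0,0],"xyz":[0,0,0],"claw":2.5},{"angular":[0,0,0],"xyz":[0,0,-2],"claw":2.5},{"angular":[0,0,0],"xyz":[0,0,-4],"claw":2.5},{"angular":[0,0,0],"xyz":[0,0,-4],"claw":2.5},{"angular":[0,0,0],"xyz":[0,0,-4],"claw":2.5},{"angular":[0,0,0],"xyz":[0,0,-4],"claw":2.5},{"angular":[0,0,0],"xyz":[0,0,-2],"claw":2.5},{"angular":[0,0,0],"xyz":[0,0,0],"claw":2.5},{"angular":[0,0,0],"xyz":[0,0,0],"claw":2.5}])

```text
t: 5.75
eef_pos: [0.5511, 0.2327, 0.252]
ee_rot: [3.141, -0.001, 3.141]
force: [-0.1, -0.2, -2.3]
width: 0.0322
gripper_force: 45.0
```

```bash
python3 - <<'E'
from h import *
f=grab('wrist','w3'); s=monitor.get_state(); print(s['t'],s['eef_pos'],s['ee_rot'],s['force'],s['width'],s['gripper_force'])
e=s['eef_pos']; T=foc(f)
g=cv2.cvtColor(f['color'],40); m=((g[...,0]>105)&(g[...,0]<125)&(g[...,1]>150)).astype(np.uint8); m[215:]=0
n,l,st,c=cv2.connectedComponentsWithStats(m); i=1+st[1:,4].argmax(); print(st[i])
cn=max(cv2.findContours((l==i).astype(np.uint8),0,1)[0],key=cv2.contourArea)[:,0]; cn=cn[cn[:,1]<205]
for z in (e[2]-.024,e[2]-.026):
    P=np.array([ray(f,u,v,z,True)[:2] for u,v in cn]); P=P[np.hypot(*(P-e[:2]).T)>.08]
    A=np.c_[2*P,np.ones(len(P))]; x=np.linalg.lstsq(A,(P**2).sum(1),rcond=None)[0]; print(x[:2]-e[:2],np.sqrt(x[2]+x[0]**2+x[1]**2),len(P))
E
```

```text
5.8 [0.55079573 0.23244783 0.25111858] [-3.14087487e+00 -1.91594803e-03  3.14119231e+00] [-0.23813762  0.08934808 -2.0507034 ] 0.03220433913050907 44.99956727027893
[  172    74   306   141 33451]
[-0.00177168 -0.0007341 ] 0.09195948554969977 395
[-0.00098243 -0.00073611] 0.09309547999126962 395
```

View pics/w3.png

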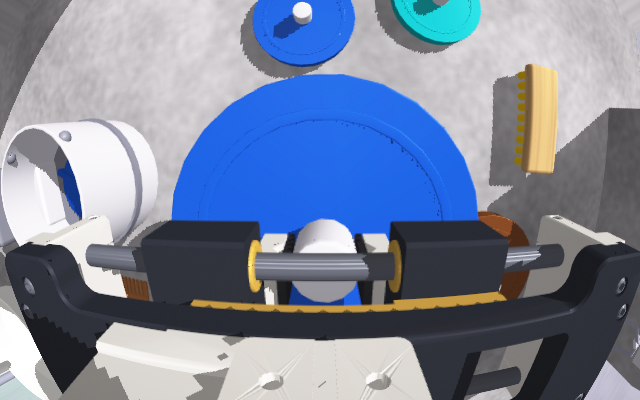

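The wrist picture shows the lid held level at the knob (325,250). A circle fit to its edge puts its centre within about 1 mm of the TCP. I'll carry it over the tub.

Call:
servo_tool(targets=[{"angular":[0,0,0],"xyz":[0.1,-1.4,0],"claw":2.5},{"angular":[0,0,0],"xyz":[0.1,-3,0],"claw":2.5},{"angular":[0,0,0],"xyz":[0.1,-3.5,0],"claw":2.5},{"angular":[0,0,0],"xyz":[0.1,-3.5,0],"claw":2.5},{"angular":[0,0,0],"xyz":[0.1,-3.5,0],"claw":2.5},{"angular":[0,0,0],"xyz":[0.1,-3.5,0],"claw":2.5},{"angular":[0,0,0],"xyz":[0.1,-3.5,0],"claw":2.5},{"angular":[0,0,0],"xyz":[0.1,-3.5,0],"claw":2.5},{"angular":[0,0,0],"xyz":[0,-3,0],"claw":2.5},{"angular":[0,0,0],"xyz":[0,-2,0],"claw":2.5},{"angular":[0,0,0],"xyz":[0,-1,0],"claw":2.5},{"angular":[0,0,0],"xyz":[0,0,1],"claw":2.5},{"angular":[0,0,0],"xyz":[0,0,0.5],"claw":2.5},{"angular":[0,0,0],"xyz":[0,0,0],"claw":2.5},{"angular":[0,0,0],"xyz":[0,0,0],"claw":2.5}])

```text
t: 7.3
eef_pos: [0.5435, -0.0806, 0.2372]
ee_rot: [-3.141, -0.001, -3.141]
force: [-0.3, -1.3, -1.0]
width: 0.032
gripper_force: 45.0
```

```bash
python3 - <<'E'
from h import *
f=grab('scene','s2'); s=monitor.get_state(); print(s['t'],s['eef_pos'],s['ee_rot'],s['force'],s['width'],s['gripper_force'])
cv2.imwrite('pics/s2c.png',cv2.resize(f['color'][110:270,170:350],(720,640))[:600])
E
```

```text
7.35 [ 0.54362845 -0.08058144  0.23751897] [-3.14148928e+00 -1.64314658e-04 -3.14059752e+00] [-0.19921725  0.54379973 -1.18772045] 0.03216692123971181 44.99961018562317
```

View pics/s2c.png

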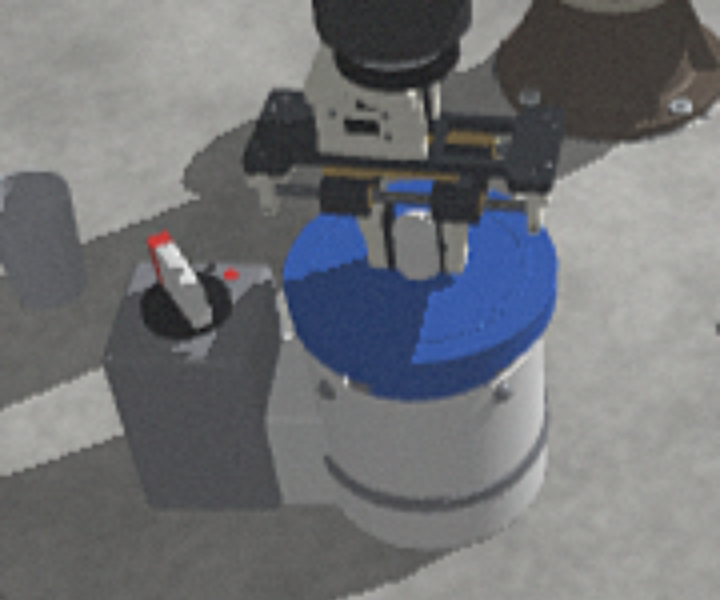

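The scene crop shows the lid over the tub (420,290), concentric by eye. I'll lower it to the nubs.

Call:
servo_tool(targets=[{"angular":[0,0,0],"xyz":[0.05,-0.1,0.8],"claw":2.5},{"angular":[0,0,0],"xyz":[0,0,0.8],"claw":2.5},{"angular":[0,0,0],"xyz":[0,0,0.5],"claw":2.5},{"angular":[0,0,0],"xyz":[0,0,0.5],"claw":2.5},{"angular":[0,0,0],"xyz":[0,0,0.5],"claw":2.5},{"angular":[0,0,0],"xyz":[0,0,0],"claw":2.5},{"angular":[0,0,0],"xyz":[0,0,0],"claw":2.5}], force=60)

```text
t: 8.05
eef_pos: [0.5428, -0.0825, 0.2065]
ee_rot: [-3.141, -0.001, 3.141]
force: [-1.3, -0.9, -0.3]
width: 0.032
gripper_force: 60.0
```

The skirt is round the rim with no side load. Now I'll press it down.

Call:
servo_tool(targets=[{"angular":[0,0,0],"xyz":[0,0,0.4],"claw":2.5},{"angular":[0,0,0],"xyz":[0,0,0.3],"claw":2.5},{"angular":[0,0,0],"xyz":[0,0,0.3],"claw":2.5},{"angular":[0,0,0],"xyz":[0,0,0.3],"claw":2.5},{"angular":[0,0,0],"xyz":[0,0,0],"claw":2.5},{"angular":[0,0,0],"xyz":[0,0,0],"claw":2.5}])

```text
t: 8.65
eef_pos: [0.5428, -0.0824, 0.1931]
ee_rot: [-3.142, -0.001, 3.141]
force: [-0.8, -2.2, -2.2]
width: 0.0322
gripper_force: 60.0
```

Call:
servo_tool(targets=[{"angular":[0,0,0],"xyz":[0,0,0.1],"claw":2.5},{"angular":[0,0,0],"xyz":[0,0,0.1],"claw":2.5},{"angular":[0,0,0],"xyz":[0,0,0],"claw":2.5}])

```text
t: 8.95
eef_pos: [0.543, -0.0822, 0.1916]
ee_rot: [-3.142, 0.0, 3.142]
force: [-0.3, -2.1, 1.1]
width: 0.0324
gripper_force: 60.0
```

Call:
servo_tool(targets=[{"angular":[0,0,0],"xyz":[0,0,0.1],"claw":2.5},{"angular":[0,0,0],"xyz":[0,0,0.1],"claw":2.5},{"angular":[0,0,0],"xyz":[0,0,0],"claw":2.5}])

```text
t: 9.25
eef_pos: [0.543, -0.0823, 0.1906]
ee_rot: [-3.141, 0.001, -3.141]
force: [-4.7, -2.0, 11.0]
width: 0.0321
gripper_force: 60.0
```

Call:
servo_tool(targets=[{"angular":[0,0,0],"xyz":[0,0,0.1],"claw":2.5},{"angular":[0,0,0],"xyz":[0,0,0.1],"claw":2.5},{"angular":[0,0,0],"xyz":[0,0,0],"claw":2.5}])

```text
t: 9.55
eef_pos: [0.543, -0.0823, 0.1905]
ee_rot: [-3.141, 0.002, -3.141]
force: [-12.2, 2.5, 25.5]
width: 0.0319
gripper_force: 60.0
```

```bash
python3 - <<'E'
from h import *
f=grab('scene','s3'); s=monitor.get_state(); print(s['t'],s['eef_pos'],s['ee_rot'],s['force'],s['moment'],s['width'],s['gripper_force'])
a=cv2.resize(f['color'][130:260,190:330],(560,520)) 
cv2.imwrite('pics/s3c.png',a)
E
```

```text
9.6 [ 0.54302803 -0.08228681  0.19051866] [-3.14117794e+00  1.76566583e-03 -3.14086788e+00] [-12.44657263   1.36326851  25.26366193] [ 0.47633234  4.34748782 -0.0172473 ] 0.03211310602251206 60.007612109184265
```

View pics/s3c.png

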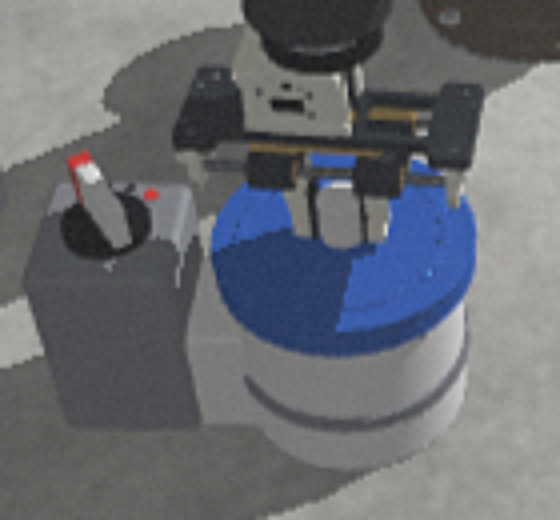

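The lid hit a hard stop at z 0.1905, where home was predicted to be 0.191, with 25 N on it. The nubs are covered. I'll unload, open and rise.

Call:
servo_tool(targets=[{"angular":[0,0,0],"xyz":[0,0,-0.2],"claw":2.5},{"angular":[0,0,0],"xyz":[0,0,-0.1],"claw":2.5},{"angular":[0,0,0],"xyz":[0,0,0],"claw":4},{"angular":[0,0,0],"xyz":[0,0,0],"claw":6},{"angular":[0,0,0],"xyz":[0,0,0],"claw":6},{"angular":[0,0,0],"xyz":[0,0,0],"claw":6},{"angular":[0,0,0],"xyz":[0,0,0],"claw":6},{"angular":[0,0,0],"xyz":[0,0,-1],"claw":6},{"angular":[0,0,0],"xyz":[0,0,-3],"claw":6},{"angular":[0,0,0],"xyz":[0,0,-3],"claw":6},{"angular":[0,0,0],"xyz":[0,0,-1],"claw":6},{"angular":[0,0,0],"xyz":[0,0,0],"claw":6}])

```text
t: 10.8
eef_pos: [0.5439, -0.0821, 0.2729]
ee_rot: [3.141, 0.004, -3.142]
force: [-0.1, -0.6, -0.9]
width: 0.0601
gripper_force: 0.0
```

Call:
servo_tool(targets=[{"angular":[0,0,0],"xyz":[-0.2,-2.5,0],"claw":6},{"angular":[0,0,0],"xyz":[-0.2,-3.5,0],"claw":6},{"angular":[0,0,0],"xyz":[-0.2,-4,0],"claw":6},{"angular":[0,0,0],"xyz":[-0.2,-3.5,0],"claw":6},{"angular":[0,0,0],"xyz":[-0.18,-2.5,0],"claw":6},{"angular":[0,0,0],"xyz":[0,-0.5,0],"claw":6},{"angular":[0,0,-7.7],"xyz":[0,0,0],"claw":6},{"angular":[0,0,-7.7],"xyz":[0,0,0],"claw":6},{"angular":[0,0,-7.7],"xyz":[0,0,0],"claw":6},{"angular":[0,0,-7.7],"xyz":[0,0,0],"claw":6},{"angular":[0,0,-7.7],"xyz":[0,0,0],"claw":6},{"angular":[0,0,0],"xyz":[0,0,0],"claw":6},{"angular":[0,0,0],"xyz":[0,0,0],"claw":6}])

```text
t: 12.1
eef_pos: [0.5525, -0.2467, 0.2699]
ee_rot: [3.141, -0.001, -2.473]
force: [-0.1, -1.3, 0.6]
width: 0.06
gripper_force: 0.0
```

```bash
python3 - <<'E'
from h import *
f=grab('wrist','w4'); g=grab('scene','s4'); s=monitor.get_state(); print(s['t'],s['eef_pos'],s['ee_rot'],s['q'].round(2))
D=np.array([.5537,-.247,.209]); d=.033*np.array([np.cos(np.radians(-141.5)),np.sin(np.radians(-141.5)),0])
for k,fi in ((f,True),(g,False)): 
    for X in (D+d,D-d):
        p=proj(k,X,fi).astype(int); cv2.circle(k['color'],tuple(map(int,p)),2,(0,255,255),-1); print(p)
a=np.arange(0,6.3,.02)  # predicted lid plate outline if home
for z,r in((.165,.0935),(.138,.0935)):
    for t in a:
        p=proj(g,np.array([.5425+r*np.cos(t),-.0822+r*np.sin(t),z])).astype(int); g['color'][p[1],p[0]]=(0,255,0)
cv2.imwrite('pics/m4.png',np.hstack([cv2.resize(f['color'][180:400,180:480],(400,293),interpolation=2), cv2.resize(g['color'][150:260,190:340],(400,293),interpolation=0)]))
E
```

```text
12.2 [ 0.55268288 -0.24695151  0.27021602] [ 3.14112647e+00 -2.69769012e-04 -2.47259853e+00] [-0.1   0.23 -0.12 -0.   -1.22 -0.8 ]
[323 180]
[324 272]
[209 167]
[218 181]
```

View pics/m4.png

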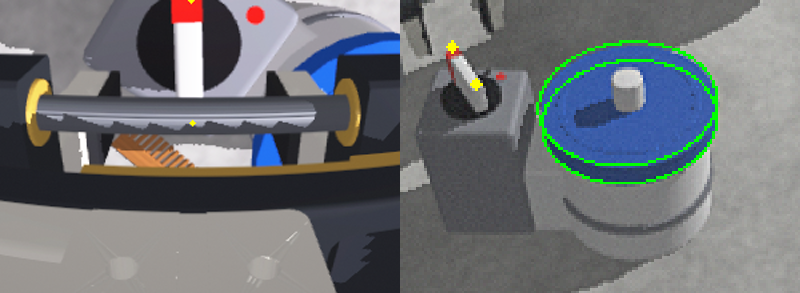

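In the wrist crop the dial bar (188,60) sits within about 1 mm of the prediction and between the fingers. In the scene crop the lid's outline coincides all round with the predicted home outline, so the lid is home and level. Descend and grip the bar.

Call:
servo_tool(targets=[{"angular":[0,0,0],"xyz":[0,0,2],"claw":6},{"angular":[0,0,0],"xyz":[0,0,2],"claw":6},{"angular":[0,0,0],"xyz":[0,0,2],"claw":6},{"angular":[0,0,0],"xyz":[0,0,1],"claw":4},{"angular":[0,0,0],"xyz":[0,0,0],"claw":2},{"angular":[0,0,0],"xyz":[0,0,0],"claw":0.8},{"angular":[0,0,0],"xyz":[0,0,0],"claw":0.8},{"angular":[0,0,0],"xyz":[0,0,0],"claw":0.8},{"angular":[0,0,0],"xyz":[0,0,0],"claw":0.8},{"angular":[0,0,0],"xyz":[0,0,0],"claw":0.8},{"angular":[0,0,0],"xyz":[0,0,0],"claw":0.8},{"angular":[0,0,0],"xyz":[0,0,0],"claw":0.8}], force=40)

```text
t: 13.4
eef_pos: [0.554, -0.2484, 0.2014]
ee_rot: [-3.138, 0.001, -2.47]
force: [2.9, -6.3, -2.7]
width: 0.0139
gripper_force: 40.0
```

```bash
python3 - <<'E'
from h import *
s=monitor.get_state(); print(s)
E
```

```text
{'t': 13.4, 'q': array([-0.09910541,  0.28038573, -0.21365653,  0.00190035, -1.07395367,
       -0.80070547]), 'qd': array([ 0.00016701,  0.00131212, -0.00051356, -0.00096792,  0.000513  ,
        0.00234175]), 'joint_efforts': array([ 2.52395332e+00, -5.13044286e+01,  2.59252864e+01,  4.71255496e+00,
       -1.39554385e+00, -3.81471973e-02]), 'eef_pos': array([ 0.55395134, -0.24842319,  0.20135472]), 'ee_rot': array([-3.13844250e+00,  8.44894406e-04, -2.46970241e+00]), 'force': array([ 2.85123054, -6.33307927, -2.66512476]), 'moment': array([-2.08113939, -1.09726195,  0.04608978]), 'gripper_force': 39.95801031589508, 'width': 0.013875655246355381}
```

Call:
servo_tool(targets=[{"angular":[0,0,0],"xyz":[0,-0.2,0],"claw":0.8},{"angular":[0,0,0],"xyz":[0,0,0],"claw":0.8},{"angular":[0,0,5],"xyz":[0,0,0],"claw":0.8},{"angular":[0,0,5],"xyz":[0,0,0],"claw":0.8},{"angular":[0,0,5],"xyz":[0,0,0],"claw":0.8},{"angular":[0,0,5],"xyz":[0,0,0],"claw":0.8},{"angular":[0,0,0],"xyz":[0,0,0],"claw":0.8}], force=45)

```text
t: 14.1
eef_pos: [0.5541, -0.2485, 0.2013]
ee_rot: [3.142, 0.001, -2.82]
force: [-1.4, 4.2, 5.6]
width: 0.0137
gripper_force: 45.0
```

```bash
python3 - <<'E'
from h import *
s=monitor.get_state(); print(s['eef_pos'],s['ee_rot'],s['force'],s['moment'],s['width'],s['q'])
E
```

```text
[ 0.55408267 -0.24850787  0.20129196] [ 3.14153463e+00  5.44420592e-04 -2.81990284e+00] [-1.42352235  4.18555919  5.64764749] [1.23570823 0.71723823 0.0846172 ] 0.01371983601936547 [-1.00431598e-01  2.82266371e-01 -2.10240286e-01 -3.13277003e-04
 -1.07781683e+00 -1.14852670e+00]
```

Turned 0.35 rad with low forces. The remaining 0.85 rad is about 49°.

Call:
servo_tool(targets=[{"angular":[0,0,6],"xyz":[0,0,0],"claw":0.8},{"angular":[0,0,6],"xyz":[0,0,0],"claw":0.8},{"angular":[0,0,6],"xyz":[0,0,0],"claw":0.8},{"angular":[0,0,6],"xyz":[0,0,0],"claw":0.8},{"angular":[0,0,6],"xyz":[0,0,0],"claw":0.8},{"angular":[0,0,6],"xyz":[0,0,0],"claw":0.8},{"angular":[0,0,6],"xyz":[0,0,0],"claw":0.8},{"angular":[0,0,5],"xyz":[0,0,0],"claw":0.8},{"angular":[0,0,2],"xyz":[0,0,0],"claw":0.8},{"angular":[0,0,0],"xyz":[0,0,0],"claw":0.8},{"angular":[0,0,0],"xyz":[0,0,0],"claw":0.8}])

```text
t: 15.2
eef_pos: [0.5542, -0.2484, 0.2013]
ee_rot: [3.141, 0.0, 2.612]
force: [-1.9, 3.5, 6.4]
width: 0.014
gripper_force: 45.0
```

```bash
python3 - <<'E'
from h import *
f=grab('wrist','w5'); g=grab('top','t5'); h=grab('scene','s5'); s=monitor.get_state(); print(s['t'],s['eef_pos'],s['ee_rot'],s['force'],s['moment'],s['width'],s['gripper_force'])
cv2.imwrite('pics/m5.png',np.hstack([cv2.resize(f['color'][160:320,200:420],(400,290),interpolation=2), cv2.resize(h['color'][130:240,180:330],(395,290),interpolation=2)]))
E
```

```text
15.35 [ 0.55418395 -0.24834145  0.20130599] [3.14090155e+00 4.44285021e-04 2.61203507e+00] [-1.77709616  3.21348598  5.80333561] [1.45023773 0.59344177 0.17329853] 0.01415727690186073 44.968281984329224
```

View pics/m5.png

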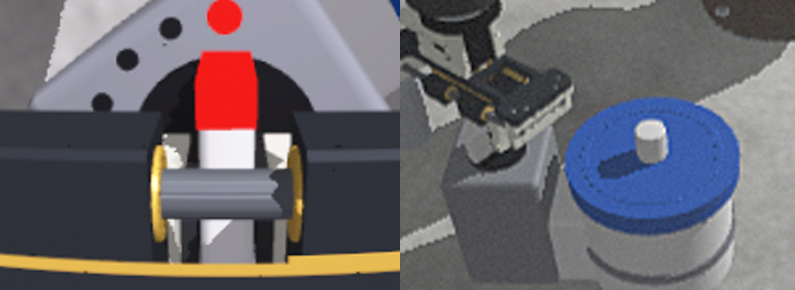

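The pointer (226,90) lines up with the red dot (224,15). The wrist reads 0.17 N m against the spring, and the lid is still home. Handing in with the grip held.

```bash
python3 -c "
from h import *
print(order.job_done())"
```

```text
the job is handed in; nothing more can be done
None
```

The lid is home and level, and the dial is held at the third click, the red dot, by the closed gripper; I handed the job in at about 15 s, but viewed 11 pictures, one over the limit of 10.

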